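# Nest the tipped-over parts tub in its holder

## Task

The blue tapered tub has tipped over on the packing bench. Stand it upright and nest it in the grey tub of the sprung bench holder, lined up with it, pressing it down past the two spring clips until the underside of its rim band rests on the grey tub's rim all round. Let go and leave it there; do not shift the masking tape or the small carton at the back left.

Things in the scene. Friction and masses are not known exactly. Their poses are not given: they have to be found in the camera images.
- tub_mid (a point): Centre of the loose blue tub: rectangular, open top, 80 mm tall, 0.12 to 0.21 kg; 40 mm above its underside. Axes: z to its mouth, x along its length, y across. It starts lying on its +x end, on the edge of its foot and the lower edge of its rim band: y level, z pointing to the robot's left (within 35 degrees) and 15 degrees upwards.
- tub_band (a point): Centre of the blue tub's rim band, 25 mm from tub_mid towards the mouth; same axes. The band is straight, 30 mm tall (z), 92 mm long (x), 62 mm wide (y) outside, wall 3.5 mm: grip it across the 62 mm. Below it the outside steps in 5 mm and tapers 10 degrees a side from 82 x 52 mm to a foot of 64 x 34 mm.
- holder_seat (a point): Point fixed to the grey tub where tub_mid lies when the blue tub is fully nested; 100 mm above the bench at rest. Axes: z up, x along the holder, y across. The grey tub has the blue one's shape and rides upright on a plate 150 x 80 mm fixed to the bench. The blue tub goes in with its y parallel to this y, either way round, has 1.5 mm play a side and ends 30 mm above the grey one.
- holder_rim (a point): Centre of the grey tub's mouth (85 x 55 mm inside), 10 mm above holder_seat, same axes. The grey tub gives up to 20 mm on a damped spring (bottoms at about 13 N). In its short ends, 18 mm below the rim, spring clips rub on the blue tub over its last 17 mm: its weight does not pass them, 7 to 16 N does, then it stays. So both sink together: press until about 20 N are felt.
- masking_tape: Loose roll of cream masking tape lying flat, 98 mm across, 25 mm tall; origin at the centre of its underside. Not to be moved.
- carton_tall: Loose small brown carton at the back left of the bench, 125 x 74 x 58 mm; origin at the centre of its underside. Not to be moved.

How it is judged:
At the end, for the whole second after the job is handed in: The blue tub stands upright (within 0.06 rad) in the grey tub, centred within 5 mm and lined up within 0.1 rad, its band resting on the grey rim (no more than 3 mm high), released (horizontal distance between tub_mid and holder_seat below 0.005 m and z of tub_mid in the frame of holder_seat between -0.004 and 0.003 m and angle between tub_mid's own z axis and vertical below 0.06 rad and angle between the y axis of tub_mid and the y axis of holder_seat, either way round below 0.1 rad); the robot touches nothing.
It fails at once if the masking tape is shifted by more than 20 mm (distance of masking_tape from where it was at the start of the episode above 0.02 m).
It fails at once if the small carton is shifted by more than 20 mm (distance of carton_tall from where it was at the start of the episode above 0.02 m).
It also fails if it takes over 45 s, if anything falls off the work surface, if the arm or the gripper's body presses on something with over 40 N, if the wrist force passes 120 N, or if a joint passes its speed limit or range.

## Robot

A 6-joint arm with a two-finger parallel gripper is mounted at the origin on the work surface; the furniture and walls round the work are solid. World frame = base frame: x ahead of the robot, y to its left, z up, the work surface at z = 0. Lengths are in m, angles in rad, forces in N, time in s.
With the tool pointing down it reaches from about 0.425 to 0.95 m from the base axis. Payload 3.5 kg.
Tool frame: the origin (TCP) lies between the finger pads; the fingertips stand 22 mm ahead of it and the grasp point (between the pads) lies 3 mm ahead of it; z points along the fingers, y is the line along which they close (so a half turn about z gives the same grasp; the last joint's range is limited). The gripper opens to 85 mm and grips with 20 to 120 N. Pads are 22 mm wide; open, the fingers measure 114 mm over their backs; the gripper's body (76 mm by 85 mm) begins 54 mm behind the grasp point. The pads swing forward as they close: fully open they stand 13 mm farther back than shut.
Start: joints at [-1.287, 0.286, 1.577, -0, 1.279, -0.15], TCP at [0.284, -0.612, 0.253] pointing down, gripper open.
Joint ranges: [-2.77, 2.77], [-0.9, 2.22], [0.21, 2.48], [-1.53, 4.67], [0.24, 2.81], [-2.84, 2.84]. Speed limits (rad/s): [2.79, 2.79, 3.14, 3.14, 3.14, 3.14].

## Interface

Orientations are given as a unit quaternion [x, y, z, w].
In Python, from rig import manip gives the robot as it stands.
- The arm moves only by the tool apply_moves, never from a script. Its argument "moves" is a list of rows, each a list of 6 numbers: the shift along the world's x, y, z in m, then the turn, a rotation vector about the world's x, y, z in rad. In form: [[x, y, z, wx, wy, wz], ...]. A call has 1 to 8 rows; each row is the pose to reach, as a shift and turn from the pose commanded when the call began; what a row does not reach only later rows make up. A row lasts 1/12 s, in which the tool goes at most 41.7 mm and 7.16 degrees, less where a joint would pass 70% of its speed; a pose out of reach is approached as far as the arm can. A call with a gripper value outside its range is refused whole. "hand" is the opening, from 0 (shut) to 1 (fully open), set as the call begins (left out, the last holds). The fingers move at their own pace and stop on an object; "squeeze" is the grip in N (left out, the last holds). Time passes only in rows, so rows that repeat a pose let the fingers close. It gives the time, the measured TCP pose, the force, the opening and the grip force at its end, in the units of the state.
- manip.sense(): the state, without advancing time (a new reading comes with each control period).
- manip.read_camera(name): name is "scene" or "top" or "wrist"; returns a dict with "color" (480x640x3 uint8, red, green, blue), "range_z" (480x640 float32, m along the optical axis (not along the pixel's ray), 0 where there is no reading), "fx", "fy", "cx", "cy" (pixels), "R" (3x3) and "t" (3): a world point X has camera coordinates R X + t. Camera axes: x right, y down, z forward; pixel columns grow to the right and rows downward; lengths in m; the calibration is good to about 2 mm. A picture is of the moment at which its call begins.
- manip.job_done(): hands the job in; it is judged then, once.
The state is a dict: "time": time; "q": joint angles; "joint_vel": joint speeds; "joint_efforts": joint torques, N m; "tcp_pos": TCP position; "eef_rot": TCP orientation; "ft_force": force on the tool from outside, world axes, zero at the start; "wrist_torque": the same for the moment, N m; "gripper_width": opening from 0.0 (shut) to 1.0 (fully open); "grasp_force": force on a finger pad.
Only numpy, scipy, OpenCV 4.12 (cv2) and the standard library are available. Lean on these libraries where they do the work, as an engineer would, in place of code of your own. Each camera call takes 0.05 s, during which the arm holds its last target. There are 200 camera calls.

## Working session

There is one attempt and no reset: what is moved stays moved. The work goes in short steps, Python scripts to look and compute and a tool call to move; the robot and the scene stay as the last step left them, time stands still between calls to the robot, and variables do not carry over. Pictures are saved under pics/ and viewed, at most 10 in all, crops included, and the job is handed in when it is done.

Besides the shell and the picture viewer there is one more tool, called after ">>>" as name(argument=value, ...) on one line, values as JSON. apply_moves: Moves the arm, as the interface text tells. Its arguments: {"type":"object","properties":{"moves":{"type":"array","items":{"type":"array","items":{"type":"number"}}},"hand":{"type":"number"},"squeeze":{"type":"number"}},"required":["moves"]}

```bash
mkdir -p pics; ls; cat > h.py <<'E'
import numpy as np, cv2
from rig import manip
def cam(n):
    c=manip.read_camera(n); c['C']=-c['R'].T@c['t']; return c
def save(c,f): cv2.imwrite(f,cv2.cvtColor(c['color'],cv2.COLOR_RGB2BGR))
def ray(c,u,v):
    return c['R'].T@np.array([(u-c['cx'])/c['fx'],(v-c['cy'])/c['fy'],1.])
def onplane(c,u,v,z):
    d=ray(c,u,v); return c['C']+d*(z-c['C'][2])/d[2]
def cloud(c):
    v,u=np.mgrid[:480,:640]; z=c['range_z']
    p=np.stack([(u-c['cx'])/c['fx']*z,(v-c['cy'])/c['fy']*z,z],-1)
    return (p-c['t'])@c['R']
E
python3 - <<'E'
from h import *
a=cam('scene');b=cam('top')
save(a,'pics/s.png');save(b,'pics/t.png')
for c in(a,b):print(c['C'],c['R'][2],c['fx'],(c['range_z']>0).mean())
print(manip.sense())
E
```

```text
pics
[-0.07819463  0.67842943  0.9881744 ] [ 0.47121353 -0.43906855 -0.76496837] 604.0314879710086 0.9958984375
[0.38125766 0.15742229 0.9965905 ] [ 0.10543698 -0.01461234 -0.99431862] 433.9464201367816 0.9960286458333333
{'time': 0.1, 'q': array([-1.28700778e+00,  2.87089447e-01,  1.57803673e+00, -3.43146360e-05,
        1.27860490e+00, -1.49997702e-01]), 'joint_vel': array([-0.00025189, -0.0021426 , -0.00508656, -0.00142857, -0.00055918,
       -0.00032976]), 'joint_efforts': array([ 3.27455555e-04, -4.07296014e+01, -2.93698990e+01, -1.67376170e-04,
        3.43077343e-03, -1.32251552e-05]), 'tcp_pos': array([ 0.28357404, -0.61193662,  0.25207389]), 'eef_rot': array([ 9.76569124e-01,  2.15201306e-01, -8.78599223e-05, -1.06571950e-03]), 'ft_force': array([ 0.49290975, -0.46551383, -0.73129757]), 'wrist_torque': array([-0.07716471,  0.01071991, -0.0271558 ]), 'grasp_force': 0.0, 'gripper_width': 0.9986497563776863}
```

```bash
ls -la . pics
```

```text
.:
total 16
drwxr-xr-x  3 agent agent 4096 Dec  2 10:35 .
drwxr-xr-x 23 root  root  4096 Dec  2 10:35 ..
-rw-r--r--  1 agent agent  513 Dec  2 10:35 h.py
drwxr-xr-x  2 agent agent 4096 Dec  2 10:36 pics

pics:
total 972
drwxr-xr-x 2 agent agent   4096 Dec  2 10:36 .
drwxr-xr-x 3 agent agent   4096 Dec  2 10:35 ..
-rw-r--r-- 1 agent agent 514556 Dec  2 10:36 s.png
-rw-r--r-- 1 agent agent 470389 Dec  2 10:36 t.png
```

View pics/s.png

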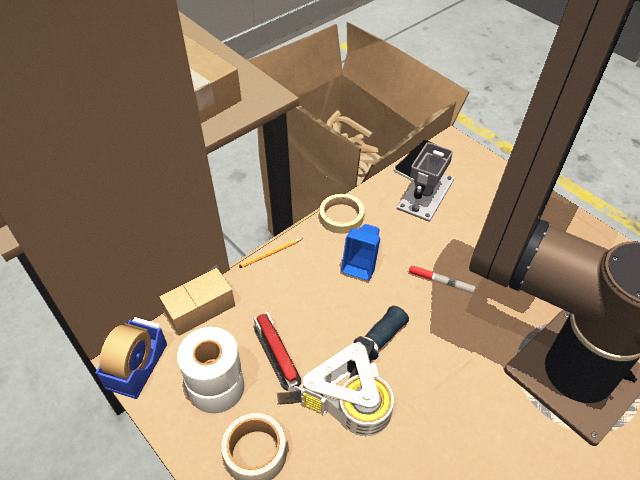

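View pics/t.png

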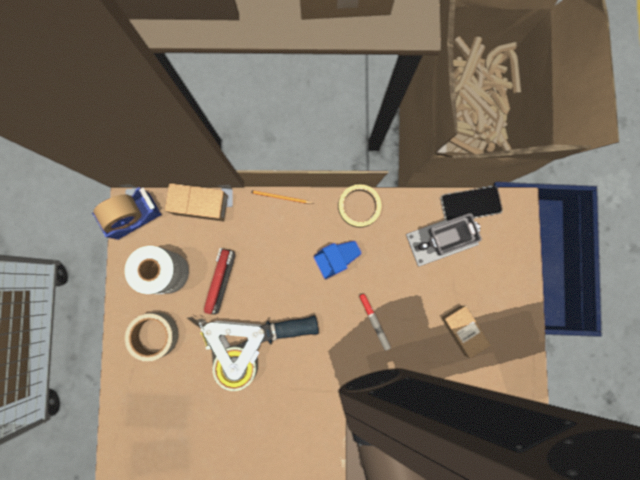

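The scene view shows the blue tub lying at (361,252), the holder at (430,175), and the cream tape ring at (342,212). In the top view the tub is at (337,258) with its mouth to the lower left, the holder at (447,238), and the ring at (360,206).

```bash
cat > m.py <<'E'
from h import *
def blue(c,lo,hi):
    hsv=cv2.cvtColor(c['color'],cv2.COLOR_RGB2HSV)
    m=cv2.inRange(hsv,(100,130,60),(125,255,255)); P=cloud(c)
    return (m>0)&(c['range_z']>0)&(P[...,:2]>lo).all(-1)&(P[...,:2]<hi).all(-1),P
if __name__=='__main__':
    for n in('scene','top'):
        c=cam(n); P=cloud(c)
        # tub
        m,_=blue(c,(0.3,-.1),(.8,.35))
        m=cv2.morphologyEx(m.astype(np.uint8),cv2.MORPH_OPEN,np.ones((3,3)))
        k,l,st,ce=cv2.connectedComponentsWithStats(m); i=1+st[1:,4].argmax(); q=P[l==i]
        print(n,'blue n',len(q),ce[i],'min',q.min(0),'max',q.max(0),'med',np.median(q,0))
        # bench check
        print(' bench z',np.median(P[(P[...,0]>.35)&(P[...,0]<.7)&(P[...,1]>-.1)&(P[...,1]<.5)][:,2]))
        hull=cv2.convexHull(np.argwhere(l==i)[:,::-1].astype(np.int32))
        ap=cv2.approxPolyDP(hull,3,True)[:,0]
        for u,v in ap:print('  ',u,v,onplane(c,u,v,0.)[:2].round(4), P[v,u].round(4))
        # holder: all things above z .08 in region
        g=(P[...,0]>.4)&(P[...,0]<.75)&(P[...,1]>-.3)&(P[...,1]<0.05)
        for a,b in((.1-.012,.125),(.002,.02),(.02,.085)):
            s=g&(P[...,2]>a)&(P[...,2]<b); pp=P[s]
            if len(pp)<5: print(' lvl',a,len(pp)); continue
            r=cv2.minAreaRect(pp[:,:2].astype(np.float32)*1000)
            print(' lvl',a,b,len(pp),'z med',np.median(pp[:,2]).round(4),'rect mm',r)
E
python3 m.py
```

```text
scene blue n 1601 [360.92816989 251.63272954] min [3.92583164e-01 6.89671386e-02 2.30932793e-05] max [0.47161276 0.17023021 0.10079335] med [0.44487863 0.1249627  0.02331017]
 bench z 0.0967344805101105
   378 228 [0.4846 0.0263] [0.4466 0.0704 0.0667]
   379 242 [0.4552 0.0524] [0.4151 0.0995 0.0743]
   369 279 [0.3998 0.1358] [0.3949 0.1413 0.01  ]
   343 272 [0.4475 0.1633] [0.4415 0.1691 0.0112]
   350 230 [0.5205 0.0757] [0.4672 0.1294 0.088 ]
   363 225 [0.5123 0.0448] [0.4716 0.0884 0.0681]
 lvl 0.08800000000000001 0.125 698 z med 0.1017 rect mm ((484.79412841796875, -124.33379364013672), (63.55908203125, 101.20285034179688), 18.822786331176758)
 lvl 0.002 0.02 2855 z med 0.0059 rect mm ((506.255126953125, -125.13311767578125), (212.01564025878906, 349.8470458984375), 0.07988883554935455)
 lvl 0.02 0.085 943 z med 0.0607 rect mm ((514.6475830078125, -50.46681213378906), (254.49765014648438, 101.31973266601562), 68.8026123046875)
top blue n 990 [336.13434343 257.4040404 ] min [ 3.98013346e-01  6.83261539e-02 -2.26125798e-04] max [0.47267879 0.16346478 0.09907302] med [0.44118952 0.12054846 0.07669616]
 bench z 0.05577633597068267
   359 250 [0.4606 0.0621] [0.4553 0.0684 0.0658]
   345 268 [0.4191 0.0946] [0.4158 0.1001 0.0872]
   327 277 [0.3985 0.1359] [0.398  0.1365 0.028 ]
   315 258 [0.442  0.1635] [0.4411 0.1634 0.0138]
   332 244 [0.4744 0.1244] [0.4662 0.1273 0.0872]
   354 242 [0.4791 0.0735] [0.4726 0.0791 0.0657]
 lvl 0.08800000000000001 0.125 523 z med 0.1061 rect mm ((485.9770812988281, -129.6650390625), (61.89094924926758, 101.65581512451172), 19.894832611083984)
 lvl 0.002 0.02 3367 z med 0.0069 rect mm ((505.8347473144531, -125.13450622558594), (210.11758422851562, 349.8197326660156), 0.07924609631299973)
 lvl 0.02 0.085 1217 z med 0.0497 rect mm ((513.8511352539062, -56.7200927734375), (266.3695373535156, 100.6312484741211), 68.53629302978516)
```

```bash
python3 - <<'E'
import cv2
a=cv2.imread('pics/t.png')[170:300,300:520];b=cv2.imread('pics/s.png')[130:290,320:480]
a=cv2.resize(a,(800,473),interpolation=2);cv2.imwrite('pics/tc.png',a)
cv2.imwrite('pics/sc.png',cv2.resize(b,(600,600),interpolation=2))
E
```

```text
(no output)
```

View pics/tc.png

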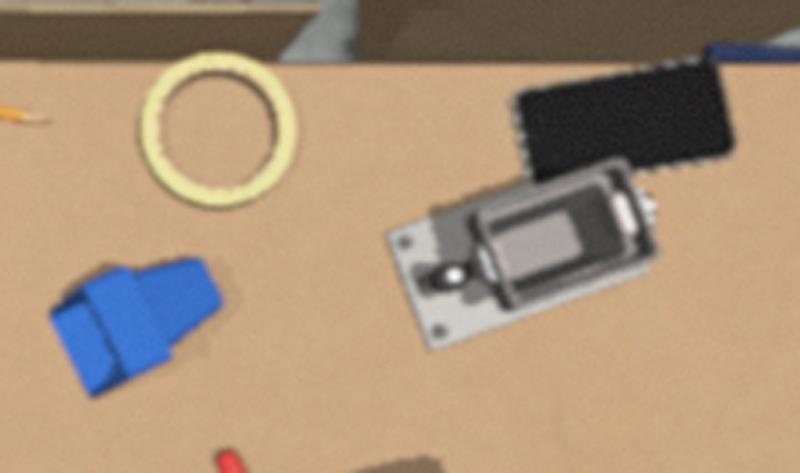

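View pics/sc.png

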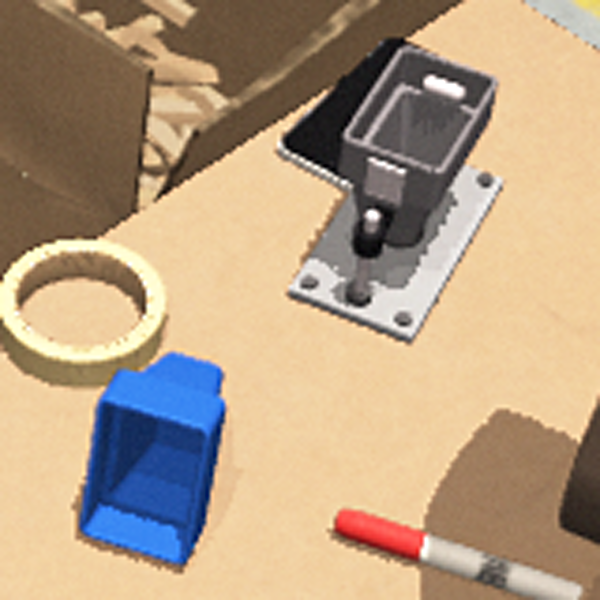

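The crops show the tub lying with its mouth to the lower left and the band's -x face on top. The holder mouth is open to the upper right, beside a black tray at tc (625,115). Next I measure the tub's band face and the grey rim.

```bash
cat > m2.py <<'E'
from h import *
from m import blue
if __name__=='__main__':
  for n in('scene','top'):
    c=cam(n); m,P=blue(c,(0.35,0),(.52,.25))
    q=P[m]; t=q[q[:,2]>.084]   # band top face
    A=np.c_[t[:,:2],np.ones(len(t))]; co=np.linalg.lstsq(A,t[:,2],rcond=None)[0]
    r=cv2.minAreaRect(t[:,:2].astype(np.float32)*1000)
    print(n,len(t),'plane',co.round(3),'tiltdeg',np.degrees(np.arctan(np.hypot(*co[:2]))).round(1),'uphill az',np.degrees(np.arctan2(co[1],co[0])).round(1),'rect',np.round(r[0],1),np.round(r[1],1),round(r[2],1),'z',t[:,2].min().round(4),t[:,2].max().round(4),np.median(t[:,2]))
    # holder rim: local patch
    g=(P[...,0]>.41)&(P[...,0]<.56)&(P[...,1]>-.2)&(P[...,1]<-.06)&(P[...,2]>.101)&(P[...,2]<.122)
    h=P[g]; hsv=cv2.cvtColor(c['color'],cv2.COLOR_RGB2HSV)[g]
    print('  rim z pct',np.percentile(h[:,2],[5,25,50,75,95]).round(4),len(h))
    r=cv2.minAreaRect(h[:,:2].astype(np.float32)*1000);print('  rim',r)
    k,l,st,ce=cv2.connectedComponentsWithStats(g.astype(np.uint8));print('  ',st[1:,4],ce[1:].round(0).tolist()) 
    # plate
    g=(P[...,0]>.38)&(P[...,0]<.6)&(P[...,1]>-.25)&(P[...,1]<-.0)&(P[...,2]>.004)&(P[...,2]<.02)&(cv2.cvtColor(c['color'],cv2.COLOR_RGB2HSV)[...,1]<40)&(c['color'].mean(-1)>110)
    h=P[g];r=cv2.minAreaRect(h[:,:2].astype(np.float32)*1000);print('  plate',r,np.median(h[:,2]))
E
python3 m2.py
```

```text
scene 329 plane [-0.06   0.181  0.096] tiltdeg 10.8 uphill az 108.2 rect [435.7 124.4] [61.4 34.9] 25.7 z 0.0846 0.0994 0.09268937336235995
  rim z pct [0.1017 0.1046 0.1075 0.1097 0.1121] 368
  rim ((485.7890625, -124.70924377441406), (63.52647399902344, 100.66410064697266), 20.170948028564453)
   [368] [[431.0, 161.0]]
  plate ((511.33001708984375, -115.91355895996094), (136.43128967285156, 153.0674591064453), 20.390628814697266) 0.008184455512982929
top 380 plane [-0.124  0.222  0.12 ] tiltdeg 14.3 uphill az 119.2 rect [437.3 121.2] [57.9 30.5] 28.2 z 0.0851 0.0993 0.0927032933306243
  rim z pct [0.1023 0.1065 0.1085 0.1099 0.1118] 345
  rim ((486.0145568847656, -129.6881561279297), (61.93843460083008, 101.89002990722656), 19.827667236328125)
   [345] [[456.0, 234.0]]
  plate ((520.264892578125, -146.6035919189453), (131.4559783935547, 205.32199096679688), 19.921602249145508) 0.00781583724506574
```

>>> apply_moves(moves=[[0.01,0.04,0.02,0,0,0.12],[0.02,0.08,0.04,0,0,0.24],[0.04,0.12,0.06,0,0,0.36],[0.05,0.16,0.06,0,0,0.48],[0.06,0.2,0.06,0,0,0.6],[0.07,0.24,0.06,0,0,0.72],[0.08,0.28,0.06,0,0,0.84],[0.09,0.32,0.06,0,0,0.96]], hand=1)

```text
time: 0.97
tcp_pos: [0.3709, -0.3022, 0.3135]
eef_rot: [0.765, 0.644, 0.0, 0.0]
ft_force: [1.1, -0.1, 0.8]
gripper_width: 1.001
grasp_force: 0.0
```

>>> apply_moves(moves=[[0.02,0.04,0.01,0,0,0.12],[0.03,0.08,0.02,0,0,0.24],[0.04,0.12,0.02,0,0,0.36],[0.05,0.15,0.02,0,0,0.48],[0.06,0.17,0.02,0,0,0.6],[0.06,0.17,0.02,0,0,0.63],[0.06,0.17,0.02,0,0,0.63]])

```text
time: 1.55
tcp_pos: [0.4311, -0.1327, 0.3336]
eef_rot: [0.529, 0.849, -0.0, 0.0]
ft_force: [-0.3, 0.0, 0.7]
gripper_width: 1.003
grasp_force: 0.0
```

```bash
python3 - <<'E'
from h import *
c=cam('wrist');save(c,'pics/w1.png');s=manip.sense();print(s['q'],s['tcp_pos'],s['eef_rot'],c['C'],c['R'],c['fx'])
for p in((.486,-.127,.11),(.431,.134,.048)):
    x=c['R']@np.array(p)+c['t'];print(x,c['fx']*x[0]/x[2]+c['cx'],c['fy']*x[1]/x[2]+c['cy'])
E
```

```text
[-5.25988361e-01 -2.82700371e-01  2.00181953e+00 -2.05029062e-04
  1.42211354e+00 -9.79588195e-01] [ 0.43088049 -0.13352641  0.3334378 ] [ 5.29985160e-01  8.48006891e-01 -9.54644392e-05  1.83183708e-04] [ 0.40233441 -0.0722278   0.4549627 ] [[ 8.97182375e-01  4.41659403e-01  8.70735496e-04]
 [ 4.25907365e-01 -8.65702328e-01  2.62987445e-01]
 [ 1.16904676e-01 -2.35576848e-01 -9.64798863e-01]] 389.0359896671666
[ 0.05057226 -0.00767065  0.35550358] 375.2974726224933 224.8376658086199
[ 0.11644635 -0.27334909  0.3474058 ] 450.3553512038043 -72.8731029410115
```

View pics/w1.png

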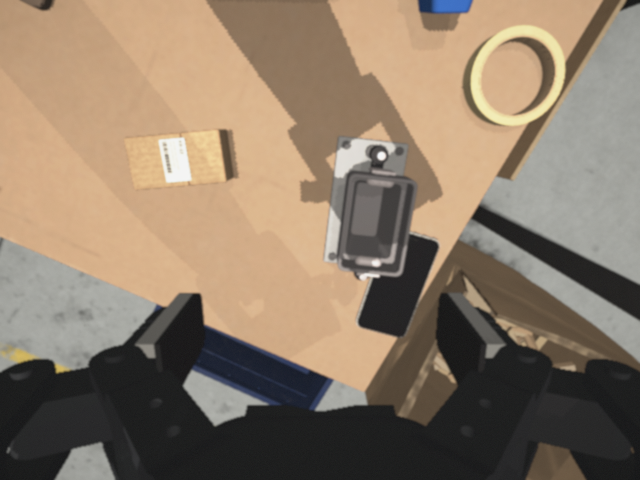

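The wrist view shows the grey tub's rim at about (340..415, 172..275), with clip pads in its short ends and pale knobs just beyond them. I'll measure the rim from the wrist depth.

```bash
cat > m3.py <<'E'
from h import *
for n in('wrist','top','scene'):
    c=cam(n);P=cloud(c)
    g=(abs(P[...,0]-.486)<.07)&(abs(P[...,1]+.127)<.075)&(P[...,2]>.103)&(P[...,2]<.117)
    g=cv2.morphologyEx(g.astype(np.uint8),cv2.MORPH_CLOSE,np.ones((3,3)))
    cs,_=cv2.findContours(g,cv2.RETR_EXTERNAL,2);k=max(cs,key=cv2.contourArea)
    m=np.zeros_like(g);cv2.drawContours(m,[k],-1,1,-1)
    if n!='scene': m=cv2.morphologyEx(m,cv2.MORPH_OPEN,cv2.getStructuringElement(2,(15,15)))
    cs,_=cv2.findContours(m,cv2.RETR_EXTERNAL,2);k=max(cs,key=cv2.contourArea)[:,0]
    w=np.array([onplane(c,u,v,.11)[:2] for u,v in k],np.float32)*1000
    r=cv2.minAreaRect(w);print(n,len(k),np.round(r[0],1),np.round(r[1],1),round(r[2],2), 'z',np.median(P[(m>0)&(P[...,2]>.1)][:,2]))
E
python3 m3.py
```

```text
wrist 109 [ 486.4 -127.1] [62.6 99.6] 19.83 z 0.11004466178478385
top 74 [ 485.4 -128. ] [61.8 99.9] 19.82 z 0.10828188597572866
scene 72 [ 483.3 -121.8] [ 63.3 103.1] 19.67 z 0.10752496066284335
```

>>> apply_moves(moves=[[-0.01,0.04,0,0.04,0.02,0],[-0.02,0.08,0,0,0,0.0],[-0.03,0.12,-0.01,0,0,0],[-0.03,0.16,-0.02,0,0,0],[-0.03,0.2,-0.03,0,0,0],[-0.03,0.22,-0.03,0,0,0],[-0.03,0.22,-0.03,0,0,0]])

```text
time: 2.33
tcp_pos: [0.4001, 0.0883, 0.3025]
eef_rot: [0.529, 0.849, 0.0, -0.001]
ft_force: [0.3, -0.5, 0.5]
gripper_width: 1.005
grasp_force: 0.0
```

```bash
python3 - <<'E'
from h import *
from m import blue
c=cam('wrist');save(c,'pics/w2.png');s=manip.sense();print(s['q'].round(3),c['C'])
for n in('wrist','top'):
    if n=='top':c=cam(n)
    m,P=blue(c,(0.35,0),(.52,.25))
    t=P[m&(P[...,2]>.086)]
    A=np.c_[t[:,:2],np.ones(len(t))]; co=np.linalg.lstsq(A,t[:,2],rcond=None)[0]
    r=cv2.minAreaRect(t[:,:2].astype(np.float32)*1000)
    print(n,len(t),np.degrees(np.arctan(np.hypot(*co[:2]))).round(1),np.degrees(np.arctan2(co[1],co[0])).round(1),np.round(r[0],1),np.round(r[1],1),round(r[2],1),np.percentile(t[:,2],[2,50,98]).round(4))
E
```

```text
[-0.035 -0.375  2.125 -0.     1.392 -0.491] [0.37157731 0.14857787 0.42410626]
wrist 2318 13.5 114.9 [436.8 123. ] [60.2 31.9] 27.0 [0.0889 0.0936 0.0977]
top 61 18.7 111.0 [446.1 134. ] [29.  14.4] 26.2 [0.0907 0.0952 0.0992]
```

View pics/w2.png

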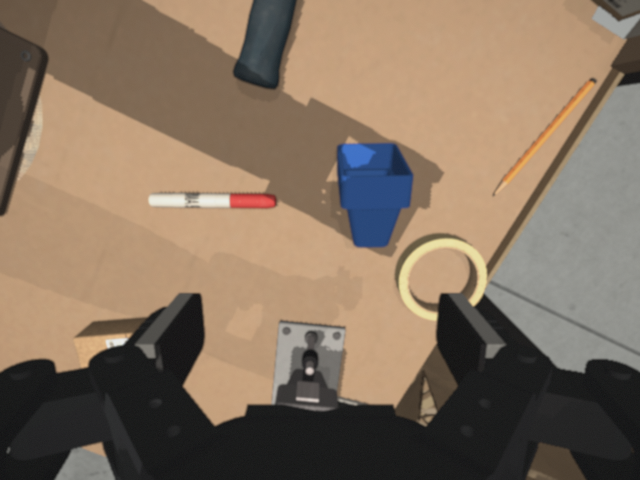

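The wrist view shows the tub at (340..410,145..245), mouth up-left, with the tape ring clear at (443,277). The band face centre agrees with the top view to within 1–3 mm. Next I swing to a tilted pre-grasp, 40° below horizontal, coming from the mouth side.

>>> apply_moves(moves=[[0,0.02,-0.01,-0.1,-0.05,0],[0,0.04,-0.02,-0.21,-0.1,0],[0,0.06,-0.04,-0.32,-0.16,0],[0,0.08,-0.07,-0.43,-0.21,0.005],[0,0.1,-0.1,-0.54,-0.27,0.01],[0,0.105,-0.12,-0.64,-0.32,0.01],[0,0.11,-0.13,-0.73,-0.37,0.01],[0,0.11,-0.14,-0.78,-0.39,0.012]])

```text
time: 3.1
tcp_pos: [0.4006, 0.1955, 0.1613]
eef_rot: [0.475, 0.771, -0.222, 0.362]
ft_force: [-0.6, -0.3, -0.1]
gripper_width: 0.996
grasp_force: 0.0
```

```bash
cat > g.py <<'E'
from h import *
from scipy.spatial.transform import Rotation as R
np.set_printoptions(precision=4,suppress=True)
def delta(target_p,target_R):
    s=manip.sense();r=R.from_quat(s['eef_rot'])
    print('t',s['time'],'q',s['q'],'F',s['ft_force'],'w',s['gripper_width'])
    print('tcp',s['tcp_pos'],'axes',r.as_matrix().T.round(3).tolist())
    print('move',target_p-s['tcp_pos'],(target_R*r.inv()).as_rotvec())
def pose(az,tilt):
    "az of d (deg); tilt: tool z rotated from down towards -d by tilt deg"
    d=np.array([np.cos(np.radians(az)),np.sin(np.radians(az)),0]);h=np.cross([0,0,1],d)
    M=np.c_[d,np.cross([0,0,-1],d),[0,0,-1]]
    return R.from_rotvec(h*np.radians(tilt))*R.from_matrix(M)
E
python3 - <<'E'
from g import *
T=pose(117,50);a=T.as_matrix()[:,2];G=np.array([.431,.134,.049])+.002*a
print(a,G);delta(G-.09*a,T);delta(G,T)
E
```

```text
[ 0.3478 -0.6826 -0.6428] [0.4317 0.1326 0.0477]
t 3.1 q [ 0.6159  0.0746  2.1748 -0.928   1.2522  0.6257] F [-0.635  -0.2607 -0.108 ] w 0.9959384506041337
tcp [0.4006 0.1955 0.1613] axes [[-0.288, 0.571, -0.769], [0.893, 0.451, 0.0], [0.346, -0.686, -0.64]]
move [-0.0002 -0.0014 -0.0557] [0.0034 0.002  0.0037]
t 3.1 q [ 0.6159  0.0746  2.1748 -0.928   1.2522  0.6257] F [-0.635  -0.2607 -0.108 ] w 0.9959384506041337
tcp [0.4006 0.1955 0.1613] axes [[-0.288, 0.571, -0.769], [0.893, 0.451, 0.0], [0.346, -0.686, -0.64]]
move [ 0.0311 -0.0628 -0.1135] [0.0034 0.002  0.0037]
```

>>> apply_moves(moves=[[0,-0.003,-0.03,0,0,0.003],[0,-0.003,-0.056,0,0,0.003],[0.008,-0.018,-0.071,0,0,0.003],[0.016,-0.034,-0.086,0,0,0.003],[0.024,-0.05,-0.1,0,0,0.003],[0.031,-0.064,-0.114,0,0,0.003],[0.031,-0.064,-0.114,0,0,0.003]])

```text
time: 3.68
tcp_pos: [0.4318, 0.1279, 0.0472]
eef_rot: [0.476, 0.771, -0.223, 0.359]
ft_force: [-0.1, -0.7, 0.3]
gripper_width: 1.001
grasp_force: 0.0
```

```bash
python3 - <<'E'
from g import *
T=pose(117,50);a=T.as_matrix()[:,2];G=np.array([.431,.134,.049])+.002*a
delta(G,T)
E
```

```text
t 3.6833 q [ 0.4511  0.2737  2.2338 -1.1162  1.0198  0.8001] F [-0.0803 -0.6944  0.2531] w 1.0007716770828017
tcp [0.4318 0.1279 0.0472] axes [[-0.289, 0.575, -0.766], [0.894, 0.447, -0.001], [0.342, -0.685, -0.643]]
move [-0.0001  0.0047  0.0006] [-0.0001 -0.0016  0.0075]
```

>>> apply_moves(moves=[[0,0.004,0,0,0,0.006],[0,0.004,0,0,0,0.006]])

```text
time: 3.85
tcp_pos: [0.4329, 0.1358, 0.05]
eef_rot: [0.473, 0.773, -0.218, 0.362]
ft_force: [-0.2, 0.3, 0.6]
gripper_width: 1.0
grasp_force: 0.0
```

>>> apply_moves(moves=[[0,0,0,0,0,0],[0,0,0,0,0,0],[0,0,0,0,0,0],[0,0,0,0,0,0],[0,0,0,0,0,0],[0,0,0,0,0,0]], hand=0, squeeze=60)

```text
time: 4.35
tcp_pos: [0.4324, 0.1365, 0.0504]
eef_rot: [0.472, 0.773, -0.218, 0.362]
ft_force: [-2.4, 3.8, 6.3]
gripper_width: 0.717
grasp_force: 64.8
```

```bash
python3 - <<'E'
from g import *
T=pose(117,50);delta(np.array([.431,.134,.049]),T)
c=cam('wrist');save(c,'pics/w3.png')
E
```

```text
t 4.35 q [ 0.4682  0.2712  2.2279 -1.1137  1.0237  0.7997] F [-2.3724  3.8293  6.2566] w 0.7172497100211142
tcp [0.4324 0.1365 0.0504] axes [[-0.292, 0.572, -0.766], [0.888, 0.459, 0.005], [0.355, -0.679, -0.642]]
move [-0.0014 -0.0025 -0.0014] [-0.0018  0.0047 -0.0058]
```

>>> apply_moves(moves=[[0,0,0.03,0,0,0],[0,0,0.06,0,0,0],[0,-0.01,0.09,0.1,0.05,0],[0,-0.03,0.11,0.2,0.1,0],[0.01,-0.06,0.13,0.3,0.15,0],[0.01,-0.08,0.15,0.4,0.2,0],[0.01,-0.1,0.16,0.5,0.25,0],[0.01,-0.12,0.17,0.6,0.31,0]])

```text
time: 5.07
tcp_pos: [0.4414, 0.0189, 0.2187]
eef_rot: [0.517, 0.846, -0.065, 0.11]
ft_force: [0.8, -0.3, -1.7]
gripper_width: 0.719
grasp_force: 65.6
```

>>> apply_moves(moves=[[0,-0.01,0.01,0.1,0.05,0],[0.01,-0.03,0.01,0.2,0.1,0],[0.01,-0.05,0.01,0.3,0.15,0],[0.01,-0.07,0.01,0.4,0.2,0],[0.02,-0.09,0.01,0.5,0.26,0],[0.02,-0.1,0.01,0.557,0.28,0],[0.02,-0.1,0.01,0.557,0.28,0]])

```text
time: 5.65
tcp_pos: [0.462, -0.0843, 0.2256]
eef_rot: [0.516, 0.837, 0.096, -0.154]
ft_force: [0.6, -0.8, -1.5]
gripper_width: 0.717
grasp_force: 65.7
```

```bash
python3 - <<'E'
from g import *
delta(np.array([.486,-.1275,.22]),pose(109.8,-24.4))
b=cam('top')
a=cam('scene');im=cv2.hconcat([cv2.resize(b['color'][150:330,300:520],(400,327)),cv2.resize(a['color'][100:300,300:520],(400,327))])
cv2.imwrite('pics/u.png',im[...,::-1])
E
```

```text
t 5.65 q [-0.4999 -0.0119  1.9893  0.2072  1.4702 -1.0185] F [ 0.5689 -0.8014 -1.5014] w 0.7171064937499935
tcp [ 0.462  -0.0843  0.2256] axes [[-0.42, 0.834, 0.357], [0.894, 0.449, 0.002], [-0.159, 0.32, -0.934]]
move [ 0.024  -0.0432 -0.0056] [ 0.055   0.0255 -0.1198]
```

View pics/u.png

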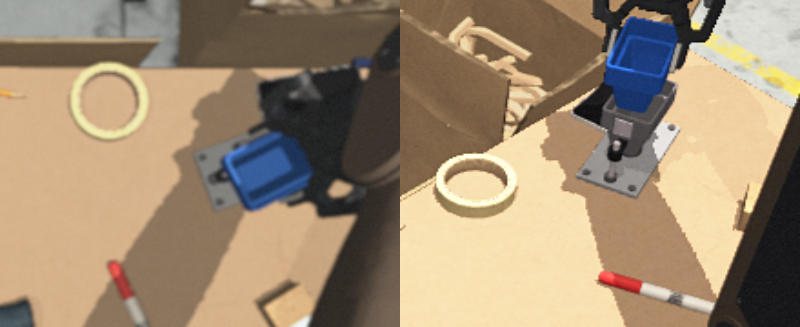

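The tub is gripped and roughly upright above the holder. I'll align yaw and tilt and centre it over the mouth, then measure it.

>>> apply_moves(moves=[[0.008,-0.014,0,0.02,0.01,-0.04],[0.016,-0.028,0,0.04,0.02,-0.08],[0.024,-0.042,0,0.055,0.025,-0.12],[0.024,-0.042,0,0.055,0.025,-0.12],[0.024,-0.042,0,0.055,0.025,-0.12]])

```text
time: 6.17
tcp_pos: [0.4854, -0.1219, 0.2272]
eef_rot: [0.559, 0.802, 0.121, -0.172]
ft_force: [0.4, 0.8, -1.6]
gripper_width: 0.711
grasp_force: 65.7
```

```bash
cat > t.py <<'E'
from g import *
from m import blue
s=manip.sense();tp=s['tcp_pos'];d=np.array([np.cos(np.radians(109.8)),np.sin(np.radians(109.8))])
delta(np.array([.486,-.1275,.2]),pose(109.8,-24.4))
e=np.array([d[1],-d[0]])
for n in('top','scene','wrist'):
    c=cam(n);m,P=blue(c,tp[:2]-.09,tp[:2]+.09)
    q=P[m]
    if len(q)<50: print(n,len(q));continue
    zt=np.percentile(q[:,2],97)
    r=q[q[:,2]>zt-.012]                 # rim ring (and band tops)
    A=np.c_[r[:,:2]-tp[:2],np.ones(len(r))]
    co=np.linalg.lstsq(A,r[:,2],rcond=None)[0]
    for _ in range(4):
        res=A@co-r[:,2]; k=abs(res)<.003; co=np.linalg.lstsq(A[k],r[k,2],rcond=None)[0]
    rr=r[k]; b=cv2.minAreaRect(rr[:,:2].astype(np.float32)*1000)
    print(n,len(q),k.sum(),'ztop',zt.round(4),'slope d,e deg',np.degrees([co[:2]@d,co[:2]@e]).round(1),'h@tcp',co[2].round(4),np.round(b[0],1),np.round(b[1],1),round(b[2],1))
E
python3 t.py
```

```text
t 6.1667 q [-0.567   0.0728  1.909   0.254   1.5045 -0.9807] F [ 0.423   0.8148 -1.5702] w 0.7113501776715785
tcp [ 0.4854 -0.1219  0.2272] axes [[-0.315, 0.856, 0.411], [0.939, 0.345, 0.002], [-0.14, 0.386, -0.912]]
move [ 0.0006 -0.0056 -0.0272] [ 0.0018  0.0031 -0.0064]
top 1558 190 ztop 0.2377 slope d,e deg [-0.8 -0.5] h@tcp 0.2366 [ 479.4 -107. ] [61.1 63. ] 20.1
scene 1532 200 ztop 0.2378 slope d,e deg [ 0.9 -0.6] h@tcp 0.2336 [ 484.6 -118.2] [62.  99.5] 22.1
wrist 40441 6402 ztop 0.2385 slope d,e deg [-0.2 -0.9] h@tcp 0.2376 [ 482.  -109.8] [62.8 70.3] 20.5
```

```bash
python3 - <<'E'
import cv2
a=cv2.imread('pics/w1.png')[145:295,315:435];cv2.imwrite('pics/w1c.png',cv2.resize(a,None,fx=4,fy=4,interpolation=cv2.INTER_CUBIC))
E
```

```text
(no output)
```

View pics/w1c.png

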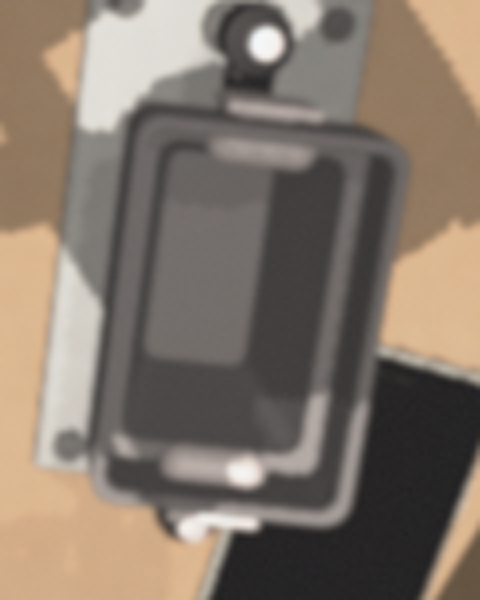

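The crop confirms the clips stick out evenly at both ends. The rim's corner centre matches (0.486,-0.127) to within 1 mm, so I can descend.

>>> apply_moves(moves=[[0.001,-0.007,0,0,0,-0.005],[0.001,-0.007,-0.02,0,0,-0.005],[0.001,-0.007,-0.04,0,0,-0.005],[0.001,-0.007,-0.055,0,0,-0.005],[0.001,-0.007,-0.065,0,0,-0.005],[0.001,-0.007,-0.07,0,0,-0.005],[0.001,-0.007,-0.07,0,0,-0.005]])

```text
time: 6.9
tcp_pos: [0.4861, -0.1297, 0.1564]
eef_rot: [0.562, 0.8, 0.122, -0.172]
ft_force: [-0.1, 0.4, -0.5]
gripper_width: 0.72
grasp_force: 65.7
```

```bash
python3 t.py
```

```text
t 6.9 q [-0.5792  0.166   1.9484  0.2565  1.3795 -1.0189] F [-0.1231  0.4203 -0.5284] w 0.719867323478965
tcp [ 0.4861 -0.1297  0.1564] axes [[-0.309, 0.857, 0.412], [0.941, 0.339, 0.001], [-0.139, 0.388, -0.911]]
move [-0.0001  0.0022  0.0436] [0.0005 0.0015 0.0002]
top 1252 148 ztop 0.167 slope d,e deg [-1.8 -0.7] h@tcp 0.1664 [ 479.6 -114.3] [61.2 60.6] 19.9
scene 1360 185 ztop 0.1682 slope d,e deg [ 0.1 -2.7] h@tcp 0.164 [ 485. -126.] [61.4 98. ] 21.0
wrist 40455 6423 ztop 0.1691 slope d,e deg [-0.3 -0.8] h@tcp 0.1684 [ 484.1 -118.8] [62.8 71.4] 19.3
```

>>> apply_moves(moves=[[-0.001,0.001,-0.01,0,0,0],[-0.001,0.001,-0.015,0,0,0],[-0.001,0.001,-0.02,0,0,0],[-0.001,0.001,-0.024,0,0,0],[-0.001,0.001,-0.028,0,0,0],[-0.001,0.001,-0.028,0,0,0]])

```text
time: 7.55
tcp_pos: [0.4867, -0.1296, 0.1304]
eef_rot: [0.562, 0.8, 0.122, -0.17]
ft_force: [-0.6, -0.0, 5.4]
gripper_width: 0.719
grasp_force: 66.5
```

>>> apply_moves(moves=[[0,0.001,-0.004,0,0,0],[0,0.001,-0.008,0,0,0],[0,0.001,-0.012,0,0,0],[0,0.001,-0.012,0,0,0]])

```text
time: 7.88
tcp_pos: [0.4872, -0.1291, 0.1194]
eef_rot: [0.562, 0.8, 0.122, -0.17]
ft_force: [0.6, -0.9, 7.9]
gripper_width: 0.718
grasp_force: 66.9
```

>>> apply_moves(moves=[[0,0,-0.004,0,0,0],[0,0,-0.008,0,0,0],[0,0,-0.01,0,0,0],[0,0,-0.01,0,0,0]])

```text
time: 8.22
tcp_pos: [0.4875, -0.1293, 0.1106]
eef_rot: [0.562, 0.8, 0.123, -0.17]
ft_force: [-1.3, -1.7, 13.2]
gripper_width: 0.713
grasp_force: 67.3
```

>>> apply_moves(moves=[[0,0,-0.003,0,0,0],[0,0,-0.005,0,0,0],[0,0,-0.005,0,0,0],[0,0,-0.005,0,0,0]])

```text
time: 8.55
tcp_pos: [0.4877, -0.1294, 0.11]
eef_rot: [0.561, 0.8, 0.124, -0.171]
ft_force: [-10.1, -0.7, 32.6]
gripper_width: 0.719
grasp_force: 69.1
```

```bash
python3 t.py; python3 - <<'E'
from g import *
print(manip.sense()['wrist_torque'])
E
```

```text
t 8.55 q [-0.5785  0.2348  1.9664  0.2655  1.2944 -1.0451] F [-10.0969  -0.6922  32.5755] w 0.7193058940497536
tcp [ 0.4877 -0.1294  0.11  ] axes [[-0.312, 0.856, 0.413], [0.941, 0.34, 0.006], [-0.136, 0.39, -0.911]]
move [-0.0017  0.0019  0.09  ] [-0.0017  0.0053 -0.0011]
top 1097 127 ztop 0.1209 slope d,e deg [-0.9 -1.1] h@tcp 0.1198 [ 481.3 -114.6] [61.  61.8] 20.7
scene 1115 178 ztop 0.121 slope d,e deg [ 1.3 -0.1] h@tcp 0.117 [ 486.4 -125.2] [62.2 97.8] 20.9
wrist 40518 6412 ztop 0.1213 slope d,e deg [ 0.1 -0.6] h@tcp 0.1204 [ 484.8 -118. ] [62.6 71.4] 19.4
[1.837  1.4723 0.4216]
```

The mouth top is at 0.1205, which puts the tub at the bottomed seat height with 32 N felt. I'll ride the spring back up and let go.

>>> apply_moves(moves=[[0,0,0.004,0,0,0],[0,0,0.006,0,0,0],[0,0,0.008,0,0,0],[0,0,0.01,0,0,0],[0,0,0.012,0,0,0],[0,0,0.014,0,0,0],[0,0,0.016,0,0,0],[0,0,0.016,0,0,0]])

```text
time: 9.37
tcp_pos: [0.4875, -0.1293, 0.1206]
eef_rot: [0.562, 0.8, 0.123, -0.169]
ft_force: [1.0, -4.0, 7.3]
gripper_width: 0.715
grasp_force: 66.4
```

Still 7 N of upward spring force. I'll open slowly here, staying tilted.

>>> apply_moves(moves=[[0,0,0.003,0,0,0],[0,0,0.005,0,0,0],[0,0,0.005,0,0,0]])

```text
time: 9.62
tcp_pos: [0.4874, -0.1292, 0.1247]
eef_rot: [0.563, 0.8, 0.122, -0.169]
ft_force: [4.0, -3.6, 5.5]
gripper_width: 0.717
grasp_force: 66.3
```

>>> apply_moves(moves=[[0,0,0,0,0,0],[0,0,0,0,0,0],[0,0,0,0,0,0],[0,0,0,0,0,0],[0,0,0,0,0,0],[0,0,0,0,0,0]], hand=1)

```text
time: 10.12
tcp_pos: [0.4852, -0.1278, 0.1229]
eef_rot: [0.562, 0.8, 0.122, -0.172]
ft_force: [-0.2, 0.8, 0.7]
gripper_width: 0.998
grasp_force: 0.0
```

```bash
python3 t.py
```

```text
t 10.1167 q [-0.5771  0.21    1.968   0.2609  1.317  -1.034 ] F [-0.2424  0.791   0.7255] w 0.9979536803261265
tcp [ 0.4852 -0.1278  0.1229] axes [[-0.309, 0.857, 0.412], [0.941, 0.339, 0.002], [-0.138, 0.388, -0.911]]
move [0.0008 0.0003 0.0771] [0.0009 0.0019 0.0001]
top 1137 134 ztop 0.1411 slope d,e deg [-0.8 -0.8] h@tcp 0.1401 [ 483.  -117.2] [60.1 68.2] 19.9
scene 1225 211 ztop 0.1414 slope d,e deg [ 0.9 -0.1] h@tcp 0.1378 [ 486.2 -126.1] [62.3 96. ] 18.9
wrist 43589 7437 ztop 0.1417 slope d,e deg [-0.2 -0.7] h@tcp 0.1409 [ 484.4 -118.1] [61.6 71.6] 20.5
```

>>> apply_moves(moves=[[0.003,-0.008,0.018,0,0,0],[0.007,-0.019,0.045,0,0,0],[0.012,-0.033,0.078,0,0,0],[0.016,-0.046,0.11,-0.1,-0.05,0],[0.02,-0.06,0.14,-0.2,-0.08,0],[0.02,-0.075,0.165,-0.3,-0.11,0],[0.02,-0.09,0.18,-0.36,-0.13,0],[0.02,-0.09,0.18,-0.36,-0.13,0]])

```text
time: 10.93
tcp_pos: [0.507, -0.2195, 0.3092]
eef_rot: [0.575, 0.818, 0.012, -0.01]
ft_force: [0.3, 0.3, 0.8]
gripper_width: 1.002
grasp_force: 0.0
```

```bash
cat > v.py <<'E'
from g import *
from m import blue
print(manip.sense()['tcp_pos'])
d=np.array([np.cos(np.radians(109.8)),np.sin(np.radians(109.8))]);e=np.array([d[1],-d[0]]);h=np.array([.486,-.1275])
im=[]
for n in('scene','wrist'):
    c=cam(n);m,P=blue(c,h-.09,h+.09)
    k,l,st,ce=cv2.connectedComponentsWithStats(m.astype(np.uint8));i=1+st[1:,4].argmax();q=P[l==i]
    zt=np.percentile(q[:,2],95);r=q[q[:,2]>zt-.005]
    A=np.c_[r[:,:2]-h,np.ones(len(r))]
    co=np.linalg.lstsq(A,r[:,2],rcond=None)[0];b=cv2.minAreaRect(r[:,:2].astype(np.float32)*1000)
    print(n,len(q),'z@c',co[2].round(4),'slopes',np.degrees([co[:2]@d,co[:2]@e]).round(1),np.round(b[0],1),np.round(b[1],1),round(b[2],1),'blue z min',np.percentile(q[:,2],[0,1,5]).round(4))
    L=(q[:,:2]-h)@d;W=(q[:,:2]-h)@e
    # outside band walls: lowest blue per face
    for nm,f in(('+d',L>.044),('-d',L<-.044),('+e',W>.029),('-e',W<-.029)):
        if f.sum()>20: print('  face',nm,f.sum(),np.percentile(q[f,2],[1,5,99]).round(4))
    v,u=np.argwhere(l==i).mean(0).astype(int);im.append(cv2.resize(c['color'][max(v-60,0):v+60,max(u-60,0):u+60],(400,400)))
cv2.imwrite('pics/%s.png'%__import__('sys').argv[1],cv2.hconcat(im)[...,::-1])
E
python3 v.py f1
```

```text
[ 0.507  -0.2195  0.3092]
scene 1240 z@c 0.1396 slopes [ 0.2 -0.9] [ 486.  -125.8] [62.6 96.1] 19.3 blue z min [0.0697 0.0737 0.0838]
  face +d 257 [0.1103 0.1124 0.1424]
  face -d 53 [0.1106 0.112  0.1402]
  face +e 73 [0.1114 0.1161 0.1419]
  face -e 119 [0.11   0.1126 0.1439]
wrist 11334 z@c 0.1409 slopes [-0.5 -0.8] [ 488.1 -127.6] [61.2 91.2] 20.0 blue z min [0.0074 0.0632 0.064 ]
  face +d 77 [0.0664 0.0677 0.1422]
  face -d 196 [0.0086 0.14   0.1429]
  face +e 523 [0.0084 0.1277 0.1428]
```

View pics/f1.png

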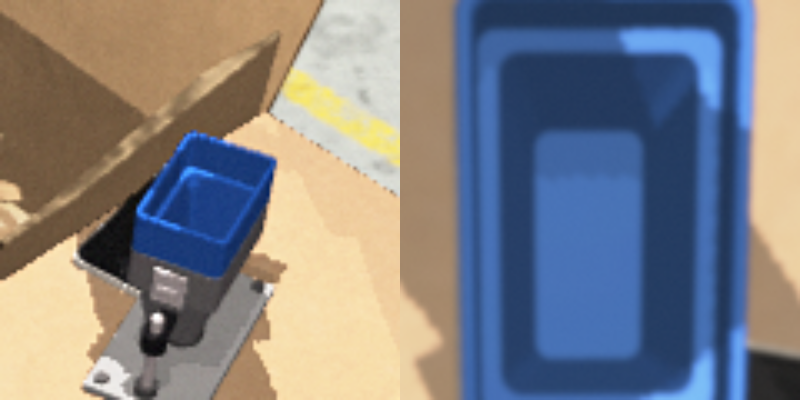

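The picture shows the blue band sitting flush on the grey rim with no gap. The mouth is level at 0.1405 m, centred within 2 mm, and the gripper is clear.

```bash
python3 -c "
from rig import manip
print(manip.job_done())"
```

```text
the job is handed in; nothing more can be done
None
```

The blue tub stands upright and nested in the grey tub, pressed home at about 32 N and released; my last check showed no gap, level and within about 2 mm of centre. I handed the job in at about 11 s with no verdict returned, and the arm never went near the tape or carton.

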